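# Open the sprung-lid hardware tin

## Robot

A 6-joint arm with a two-finger parallel gripper is mounted at the origin on the work surface. World frame = base frame: x ahead of the robot, y to its left, z up, the work surface at z = 0. Lengths are in m, angles in rad, forces in N, time in s.
With the tool pointing down it reaches from about 0.3 to 0.875 m from the base axis. Payload 6.4 kg.
Tool frame: the origin (TCP) lies at the very end of the fingers, on their centre line; the grasp point (between the pads) lies 19 mm behind it; x points along the fingers, y is the direction in which the jaws open and shut, and the axes are right-handed (so a half turn about x gives the same grasp; the last joint's range is limited). The gripper opens to 85 mm and grips with 20 to 120 N. Pads are 22 mm wide; open, the fingers measure 114 mm over their backs; the gripper's body (76 mm by 85 mm) begins 54 mm behind the grasp point. The pads swing forward as they close: fully open they stand 13 mm farther back than shut.
Start: joints at [1.043, 0.181, 1.607, -0, 1.354, -0.206], TCP at [0.182, 0.546, 0.2] pointing down, gripper open.
Joint ranges: [-2.99, 2.99], [-0.89, 2.07], [0.3, 2.58], [-1.14, 4.28], [0, 2.63], [-3.12, 3.12]. Speed limits (rad/s): [2.57, 2.57, 3.01, 3.14, 3.14, 3.14].

## Interface

Orientations are given as a unit quaternion [w, x, y, z].
In Python, from bench import status, optics, hand_in gives the robot as it stands. The module is installed in compiled form; this text tells all that it offers.
- The arm moves only by the shell command python3 -m jog 'ROWS'. ROWS is JSON, one flat list of numbers, 5 for each row, row after row: the shift along the tool's x, y, z in mm, then the turn about the tool's x in degrees, then the opening in per cent of the stroke, from 0 (shut) to 100 (fully open). In form: [tx, ty, tz, yaw, gripper, tx, ty, tz, yaw, gripper, ...]. A call has exactly 5 rows; each row is the pose to reach, as a shift and turn from the pose commanded when the call began, along the tool's axes at that moment; what a row does not reach only later rows make up. A row lasts 1/10 s, in which the tool goes at most 50 mm and 8.59 degrees, less where a joint would pass 70% of its speed; a pose out of reach is approached as far as the arm can. A call with a gripper value outside its range is refused whole. The fingers move at their own pace and stop on an object; the grip force is fixed at half the most. Time passes only in rows, so rows that repeat a pose let the fingers close, or fill a call up. It gives the time, the measured TCP pose, the force and the opening at its end, in the units of the state.
- status.get_obs(): the state, without advancing time (a new reading comes with each control period).
- optics.camera(name): name is "scene" or "side" or "wrist"; returns the picture (400x640x3 uint8, red, green, blue); there is no depth.
- optics.get_calibration(name): a dict with "vertical_fov" (degrees; the focal length in pixels is half the picture's height over the tangent of half this angle, whatever the lens; pixels are square), "cx", "cy" (the principal point, pixels), "extrinsics" (4x4, takes a point from camera to world coordinates). Camera axes: x right, y up, looking along -z (the intrinsics and any distortion apply to the point x, -y, -z); pixel columns grow to the right and rows downward; lengths in m; the calibration is good to about 2 mm. A picture is of the moment at which its call begins: read the wrist's pose just before it. get_calibration takes no time and is no camera call; for the wrist camera it gives the pose at the moment of the call.
- hand_in(): hands the job in, once; it reports no verdict.
The state is a dict: "time_s": time; "q": joint angles; "dq": joint speeds; "joint_efforts": joint torques, N m; "eef_pos": TCP position; "eef_rot": TCP orientation; "wrist_force": force on the tool from outside, world axes, zero at the start; "torque": the same for the moment, N m; "opening": opening from 0.0 (shut) to 1.0 (fully open).
Only numpy, scipy, OpenCV 4.12 (cv2) and the standard library are available. Lean on these libraries where they do the work, as an engineer would, in place of code of your own. Each camera call takes 0.05 s, during which the arm holds its last target. There are 200 camera calls.

## Task

Open the rectangular hardware tin: press its front release tab down with a fingertip so that the lid springs up, then push the lid back until it is fully open, and leave it so with the hand clear. Only touch and push gently: do not grasp, lift, tip or shove the tin, and leave everything else on the bench where it is.

Things in the scene. Friction and masses are not known exactly. Their poses are not given: they have to be found in the camera images.
- tin: Rectangular black steel tin with a cream label band, 120 deep (its x) x 150 wide (its y) x 84 mm high, 4 mm walls, standing loose on the table, full of screws, 2.4 kg. Origin at the centre of its underside; its +x points from the front (release tab, robot's side) to the back (lid hinge); z up. Yaw within 0.4 rad.
- tab (a joint): Release tab, a sprung steel rocker mid-front of the tin: rad, 0 at rest, grows as its outer end is pressed down, stop 0.28. Pivot axis along tin y at tin x -75, z 60 mm. Its 40 wide, 4 thick plate sticks out level to tin x -118 mm; its 26 mm wide hook arm rises from the pivot to z 94 mm and holds the lid's tongue, letting go at about 0.17 rad. It springs back when let go.
- lid (a joint): Lid hinge: rad, 0 shut and latched, grows as it opens, stop 1.8 (leaning back past upright). Axis along tin y at tin x +63, z 88 mm. The lid is a flat plate, 126 (hinge to front edge) x 156 wide x 6 mm. Once the tab is pressed it springs up within 1 s to 0.95 to 1.25 rad; from there it needs a push (1 to 2 N at the edge), and hinge friction keeps it where it is left.
- tab_pad (a point): Point on top of the tab's plate where a fingertip presses: 30 mm in front of the tab's pivot, 13 mm from the plate's outer end; at rest at tin (-105, 0, 62) mm, 8 mm lower at the stop. Pressing here takes about 1.7 N to start and 3.2 N at the stop. Moves with the tab.
- lid_edge (a point): Middle of the lid's free front edge (mid-thickness), 126 mm from the hinge axis; a steel tongue 26 mm wide sticks out 7 mm beyond it. Moves with the lid, whose underside faces the front of the tin once it is up. Pressing the lid shut may latch it again.
- round_tin: Bystander: closed round black tin, diameter 100, 128 mm tall, no tab; origin at the centre of its underside. It and the rectangular tin stand side by side, either one on the left.
- cork: Bystander: bottle cork standing on end, diameter 24, 40 mm tall; origin at the centre of its underside.
- pliers: Bystander: pliers lying flat, 150 x 48 x 13 mm, black handles towards their -x; origin near their middle on the table.
- cutter: Bystander: blue craft-knife handle lying flat, 150 x 20 x 12 mm along its x; origin near its middle on the table.
- scissors: Bystander: scissors lying flat, 170 x 82 x 11 mm along their x; origin near their pivot on the table.
- jar: Bystander: amber glass jar with a steel cap, diameter 76, 105 mm tall; origin at the centre of its underside.
- mug: Bystander: blue mug, diameter 82, 92 mm tall, handle at its +y; origin at the centre of its underside.
- screwdriver: Bystander: screwdriver lying flat, 190 mm along its x; origin at its underside.
Not all that is in view belongs to the job. Leave any yellow look-alike of the tin alone.

How it is judged:
On the way, in this order (a step that is already met when the one before it is completed fails the run):
1. the release tab is pressed down (value of joint tab above 0.12 rad), for 0.03 s.
2. the lid is pushed fully open (value of joint lid above 1.6 rad), for 0.2 s.
At the end, for the whole second after the job is handed in: The lid stands at rest at 1.6 rad or more (stop 1.8), the tab has sprung back (below 0.08 rad), the tin stands upright and still within 30 mm of where it was, and each bystander is within 30 mm of where it was (value of joint lid above 1.6 rad and velocity of joint lid between -0.1 and 0.1 rad/s and value of joint tab below 0.08 rad and distance of each of tin, round_tin, cork, pliers, cutter, scissors, jar, mug, screwdriver from where it was at the start of the episode below 0.03 m and angle between tin's own z axis and vertical below 0.05 rad and linear speed of tin below 0.02 m/s); the robot touches nothing.
It fails at once if the tin is lifted (over 12 mm), tipped (over 0.2 rad) or shoved (over 30 mm) (height (world z) of tin above 0.012 m or angle between tin's own z axis and vertical above 0.2 rad or distance of tin from where it was at the start of the episode above 0.03 m).
It fails at once if the tin, lid or tab is squeezed or pressed with more than 40 N (contact force between the fingers and tin above 40 N).
It fails at once if a bystander is moved by more than 30 mm (distance of any of round_tin, cork, pliers, cutter, scissors, jar, mug, screwdriver from where it was at the start of the episode above 0.03 m).
It also fails if it takes over 42 s, if anything falls off the work surface, if the arm or the gripper's body presses on something with over 40 N, if the wrist force passes 120 N, or if a joint passes its speed limit or range.

## Working session

There is one attempt and no reset: what is moved stays moved. The work goes in short steps, Python scripts to look and compute and a shell command to move; the robot and the scene stay as the last step left them, time stands still between calls to the robot, and variables do not carry over. Pictures are saved under pics/ and viewed, on a budget of 10 in all, crops included, one or two more only if the job needs it, and the job is handed in when it is done.

```bash
mkdir -p pics
python3 - <<'E'
from bench import status, optics
import cv2, numpy as np
o=status.get_obs(); print({k:np.round(v,3).tolist() for k,v in o.items()})
for n in ["scene","side","wrist"]:
    c=optics.get_calibration(n); print(n,c)
    cv2.imwrite(f"pics/{n}0.png",optics.camera(n)[:,:,::-1])
E
```

```text
{'time_s': 0.0, 'q': [1.043, 0.182, 1.608, 0.0, 1.354, -0.206], 'dq': [-0.001, 0.001, -0.001, 0.0, -0.0, -0.001], 'joint_efforts': [0.0, -44.488, -35.133, -0.0, 0.009, -0.0], 'eef_pos': [0.182, 0.545, 0.199], 'eef_rot': [0.698, 0.113, 0.698, -0.114], 'wrist_force': [-0.419, 0.337, 0.114], 'torque': [-0.017, -0.037, -0.005], 'opening': 0.999}
scene {'vertical_fov': 48.498418497017305, 'cx': 324.2214003406075, 'cy': 203.27036692977575, 'extrinsics': array([[-0.56912775, -0.5262848 ,  0.6317578 ,  1.24655634],
       [ 0.82221271, -0.37148671,  0.43123529,  0.48356803],
       [ 0.00773705,  0.76486726,  0.64414145,  0.81204305],
       [ 0.        ,  0.        ,  0.        ,  1.        ]])}
side {'vertical_fov': 46.21516641570548, 'cx': 316.87634142107134, 'cy': 205.83936987539263, 'extrinsics': array([[-0.98302757,  0.13004005, -0.12940779,  0.33336032],
       [-0.18190307, -0.59925161,  0.77962092,  1.20893365],
       [ 0.02383412,  0.78992854,  0.61273554,  1.05786729],
       [ 0.        ,  0.        ,  0.        ,  1.        ]])}
wrist {'vertical_fov': 69.1551532051826, 'cx': 313.0297231377343, 'cy': 200.61084563034063, 'extrinsics': array([[ 0.31521434, -0.90152509, -0.29646658,  0.10641707],
       [ 0.94901971,  0.29903495,  0.09969797,  0.5695209 ],
       [-0.00122635, -0.31277886,  0.94982518,  0.37289517],
       [ 0.        ,  0.        ,  0.        ,  1.        ]])}
```

View pics/scene0.png

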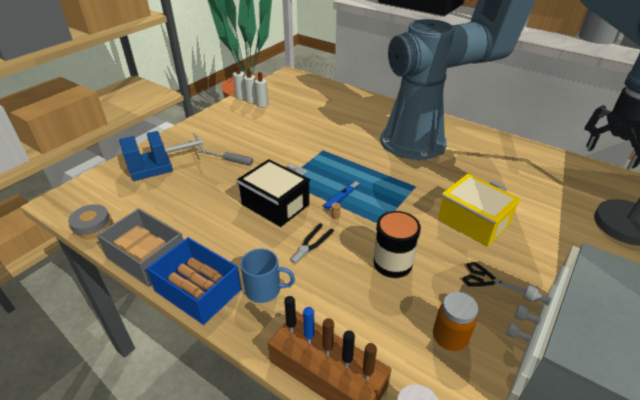

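View pics/side0.png

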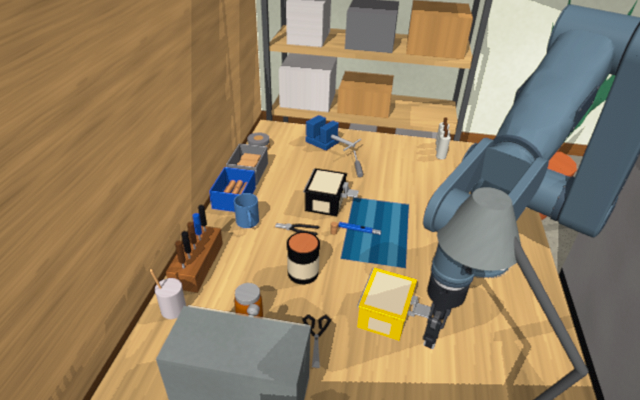

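The black rectangular tin is at scene (275,190) and side (326,190). It has a cream label and a tab at side (350,190). The yellow box at scene (478,208) and side (388,302) is the look-alike, and the round tin at scene (396,243) has no tab. I'll confirm with an enlarged crop of both views.

Run:
```python
import cv2, numpy as np
a=cv2.imread("pics/scene0.png")[150:230,230:320]; b=cv2.imread("pics/side0.png")[160:225,290:370]
f=lambda i,s:cv2.resize(i,None,fx=s,fy=s,interpolation=cv2.INTER_CUBIC)
A=f(a,4.4);B=f(b,4.95); h=max(A.shape[0],B.shape[0])
p=lambda i:cv2.copyMakeBorder(i,0,h-i.shape[0],0,0,cv2.BORDER_CONSTANT)
C=np.hstack([p(A),p(B)]);print(A.shape,B.shape,C.shape);cv2.imwrite("pics/crop1.png",C)
```

```text
(352, 396, 3) (322, 396, 3) (352, 792, 3)
```

View pics/crop1.png

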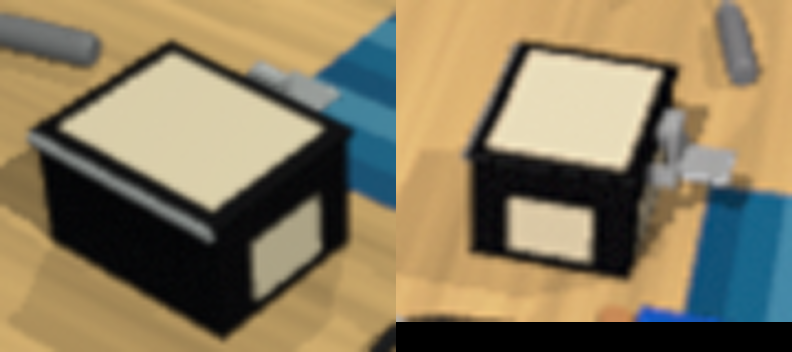

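```bash
cat > h.py <<'E'
import numpy as np
from scipy.spatial.transform import Rotation as R
def proj(c,P,shape=400):
    E=np.array(c["extrinsics"]); p=(np.asarray(P)-E[:3,3])@E[:3,:3]
    f=shape/2/np.tan(np.radians(c["vertical_fov"]/2))
    return np.c_[c["cx"]+f*p[:,0]/-p[:,2], c["cy"]-f*p[:,1]/-p[:,2]]
def tin2w(v,P):
    x,y,z,t=v; P=np.atleast_2d(P); c,s=np.cos(t),np.sin(t)
    return np.c_[x+c*P[:,0]-s*P[:,1], y+s*P[:,0]+c*P[:,1], z+P[:,2]]
E
python3 - <<'E'
from h import *
from bench import optics,status
from scipy.optimize import least_squares
cs=optics.get_calibration("scene"); cd=optics.get_calibration("side")
top=[[.063,-.078,.091],[.063,.078,.091],[-.063,-.078,.091],[-.063,.078,.091]]
Ps=np.array(top+[[.06,.075,0],[.06,-.075,0],[-.06,.075,0]]); us=np.array([[32,132],[213,225],[172,42],[352,130],[222,338],[52,240],[348,242]])/4.4+[230,150]
Pd=np.array(top+[[.06,.075,0],[-.06,.075,0]]); ud=np.array([[520-396,42],[470-396,155],[677-396,68],[632-396,170],[474-396,252],[628-396,278]])/4.95+[290,160]
r=lambda v:np.r_[(proj(cs,tin2w(v,Ps))-us).ravel(),(proj(cd,tin2w(v,Pd))-ud).ravel()]
s=least_squares(r,[.5,0,0,0],loss="soft_l1"); v=s.x
print(v.round(4)); print(r(v).reshape(-1,2).round(1).tolist())
print("pad",tin2w(v,[-.105,0,.062]))
# free z of pad? side view of outer tab end
print("tab end in crop",(proj(cd,tin2w(v,[[-.118,.02,.062],[-.118,-.02,.062]]))-[290,160])*4.95+[396,0])
# approx table positions: cork, cutter, round tin
def ray(c,u,z):
    E=c["extrinsics"];f=200/np.tan(np.radians(c["vertical_fov"]/2))
    d=E[:3,:3]@np.array([(u[0]-c["cx"])/f,-(u[1]-c["cy"])/f,-1]);return E[:3,3]+d*(z-E[2,3])/d[2]
for n,u,z in [("cork",(336,206),.04),("roundtop",(398,225),.128),("cut",(326,208),.01),("cut2",(358,184),.01),("sd",(251,159),.02)]: print(n,ray(cs,u,z).round(3))
o=status.get_obs();print(R.from_quat(np.roll(o["eef_rot"],-1)).as_matrix().round(3))
E
```

```text
[ 0.5301 -0.1734 -0.0052 -0.0659]
[[-1.0, -1.0], [0.1, 1.2], [-0.4, -1.0], [0.3, -0.4], [0.0, 0.5], [-0.2, 0.0], [0.1, -0.2], [-0.0, -0.4], [-1.0, 0.1], [1.0, -0.5], [1.3, 3.0], [-0.9, 0.4], [0.1, 0.9]]
pad [[ 0.42537229 -0.16645097  0.05676887]]
tab end in crop [[727.29928793 183.56009532]
 [737.094349   152.36441251]]
cork [ 0.48  -0.001  0.04 ]
roundtop [0.542 0.206 0.128]
cut [ 0.474 -0.038  0.01 ]
cut2 [ 0.329 -0.022  0.01 ]
sd [ 0.425 -0.357  0.02 ]
[[-0.001  0.316  0.949]
 [-0.001  0.949 -0.316]
 [-1.    -0.001 -0.   ]]
```

The crop shows the black tin with its cream label, its hinge bar at the back and its grey tab facing the robot. The fit agrees to about 1 px with z near 0. I'll move above the tab with the gripper shut.

```bash
python3 -m jog '[0,-30,23,0,0, 0,-60,45,0,0, 0,-90,68,0,0, 0,-120,90,0,0, 0,-150,113,0,0]'
python3 -m jog '[0,-30,23,0,0, 0,-60,45,0,0, 0,-90,68,0,0, 0,-120,90,0,0, 0,-150,113,0,0]'
python3 -m jog '[0,-30,23,0,0, 0,-60,45,0,0, 0,-90,68,0,0, 0,-120,90,0,0, 0,-150,113,0,0]'
python3 -m jog '[0,-35,25,-4,0, 0,-70,50,-8,0, 0,-105,75,-12,0, 0,-150,113,-14.6,0, 0,-150,113,-14.6,0]'
python3 -m jog '[0,0,0,0,0, 0,0,0,0,0, 0,0,0,0,0, 0,0,0,0,0, 0,0,0,0,0]'
python3 - <<'E'
from bench import optics,status
from h import *
import cv2,json
c=optics.get_calibration("wrist"); im=optics.camera("wrist")
c["extrinsics"]=c["extrinsics"].tolist(); json.dump(c,open("w1.json","w"))
cv2.imwrite("pics/w1.png",im[:,:,::-1])
v=[.5301,-.1734,0,-.0659]
print("pred",proj(c,tin2w(v,[[-.118,-.02,.062],[-.118,.02,.062],[-.063,-.078,.091],[-.063,.078,.091]])).round(0).tolist())
print(status.get_obs()["wrist_force"])
E
```

```text
time_s: 0.65
eef_pos: [0.2416, 0.366, 0.1996]
eef_rot: [0.698, 0.113, 0.698, -0.113]
wrist_force: [0.6, 0.5, 0.1]
opening: 0.141
time_s: 1.15
eef_pos: [0.3013, 0.1881, 0.1998]
eef_rot: [0.698, 0.113, 0.698, -0.113]
wrist_force: [0.6, 0.0, -0.6]
opening: -0.003
time_s: 1.65
eef_pos: [0.3612, 0.0099, 0.1999]
eef_rot: [0.698, 0.113, 0.698, -0.113]
wrist_force: [0.5, 0.9, 0.7]
opening: -0.004
time_s: 2.15
eef_pos: [0.4218, -0.171, 0.1998]
eef_rot: [0.707, 0.024, 0.707, -0.025]
wrist_force: [-0.4, -0.5, -0.3]
opening: -0.001
time_s: 2.65
eef_pos: [0.4209, -0.1657, 0.2001]
eef_rot: [0.707, 0.023, 0.707, -0.023]
wrist_force: [-0.3, 1.4, 0.3]
opening: 0.004
pred [[295.0, 173.0], [332.0, 173.0], [240.0, 230.0], [387.0, 230.0]]
[ 0.00653577 -0.59070782  0.21875837]
```

View pics/w1.png

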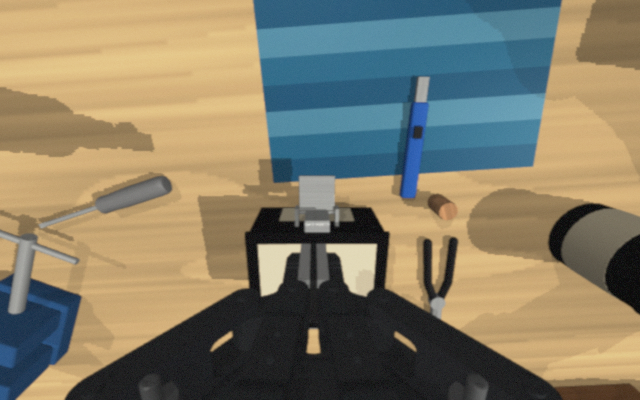

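The wrist view shows the tab plate at (299–334, 177) and the lid's front edge at row 233. Both are 3–4 px from the prediction, so the tab is about 4 mm further in x and 3 mm in y. I'll correct for that and come down to just above the tab.

```bash
python3 -m jog '[30,3,2,0,0, 60,3,2,0,0, 90,3,2,0,0, 115,3,2,0,0, 130,3,2,0,0]'
python3 -m jog '[1,0,0,0,0, 2,0,0,0,0, 3,0,0,0,0, 4,0,0,0,0, 5,0,0,0,0]'
python3 -m jog '[1,0,0,0,0, 2,0,0,0,0, 3,0,0,0,0, 4,0,0,0,0, 5,0,0,0,0]'
python3 - <<'E'
from bench import optics,status
import cv2,numpy as np
a=optics.camera("side")[140:240,280:400]; b=optics.camera("scene")[130:230,230:350]
f=lambda i:cv2.resize(i,None,fx=3.3,fy=3.3,interpolation=cv2.INTER_CUBIC)
cv2.imwrite("pics/t1.png",np.hstack([f(a),f(b)])[:,:,::-1])
print(status.get_obs()["wrist_force"],status.get_obs()["eef_pos"])
E
```

```text
time_s: 3.2
eef_pos: [0.422, -0.1627, 0.068]
eef_rot: [0.706, 0.024, 0.707, -0.023]
wrist_force: [-0.9, -0.1, 0.3]
opening: 0.001
time_s: 3.7
eef_pos: [0.4236, -0.1642, 0.0656]
eef_rot: [0.707, 0.023, 0.706, -0.024]
wrist_force: [0.6, -0.7, 0.4]
opening: 0.0
time_s: 4.2
eef_pos: [0.423, -0.1638, 0.0598]
eef_rot: [0.707, 0.024, 0.707, -0.024]
wrist_force: [-0.3, 0.6, 0.6]
opening: -0.002
[-0.50698858 -0.4496889   0.16768091] [ 0.42292473 -0.16369595  0.05968042]
```

View pics/t1.png

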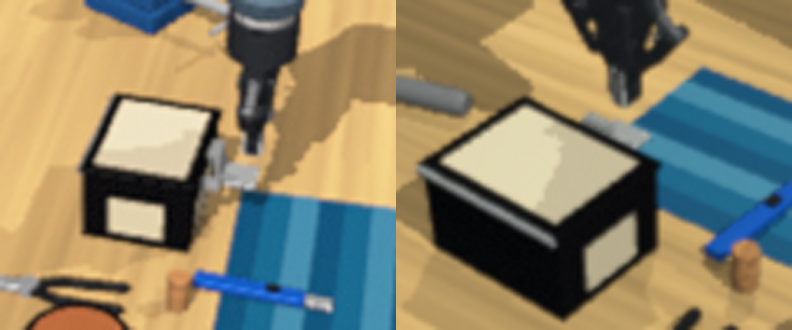

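Run:
```python
from h import *
from bench import optics,status
from scipy.optimize import least_squares
o=status.get_obs(); t=o["eef_pos"]
cs=optics.get_calibration("scene"); cd=optics.get_calibration("side")
print("side",((proj(cd,[t])-[280,140])*3.3).round(), "scene",((proj(cs,[t])-[230,130])*3.3+[396,0]).round())
def tri(a,b):
    a=np.array(a)/3.3+[280,140]; b=(np.array(b)-[396,0])/3.3+[230,130]
    s=least_squares(lambda p:np.r_[(proj(cd,[p])-a).ravel(),(proj(cs,[p])-b).ravel()],[.42,-.16,.06]); return s.x.round(4),s.fun.round(1)
print("tip",tri((252,154),(626,104)))
print("tabcorner outer+y",tri((254,188),(650,132)))
for z in (.05,.062): print((( proj(cd,tin2w([.5301,-.1734,0,-.0659],[[-.118,.02,z],[-.118,-.02,z]]))-[280,140])*3.3).round().tolist(),((proj(cs,tin2w([.5301,-.1734,0,-.0659],[[-.118,.02,z],[-.118,-.02,z]]))-[230,130])*3.3+[396,0]).round().tolist())
print(t)
```

```text
side [[248. 176.]] scene [[628. 129.]]
tip (array([ 0.4209, -0.1668,  0.0853]), array([-0.1,  0.3, -0.1, -0.3]))
tabcorner outer+y (array([ 0.4134, -0.1465,  0.0578]), array([ 0.1, -0.2,  0.1,  0.2]))
[[253.0, 193.0], [260.0, 173.0]] [[651.0, 140.0], [617.0, 124.0]]
[[254.0, 184.0], [261.0, 164.0]] [[651.0, 129.0], [616.0, 113.0]]
[ 0.42292473 -0.16369595  0.05968042]
```

The images put the visible fingertip about 25 mm above the reported TCP, and there is no contact force at z=0.060. I'll keep going down slowly and watch the force.

```bash
python3 -m jog '[1,0,0,0,0, 2,0,0,0,0, 3,0,0,0,0, 4,0,0,0,0, 4,0,0,0,0]'
python3 - <<'E'
from bench import optics,status
import cv2,numpy as np
a=optics.camera("side")[150:210,310:390]; b=optics.camera("scene")[140:200,260:340]
f=lambda i:cv2.resize(i,None,fx=5,fy=5,interpolation=cv2.INTER_CUBIC)
cv2.imwrite("pics/t2.png",np.hstack([f(a),f(b)])[:,:,::-1])
print(status.get_obs()["wrist_force"],status.get_obs()["eef_pos"])
E
```

```text
time_s: 4.8
eef_pos: [0.423, -0.1637, 0.0557]
eef_rot: [0.707, 0.024, 0.707, -0.024]
wrist_force: [-0.8, 1.1, -0.4]
opening: -0.002
[ 0.62235299  0.01389022 -0.2070705 ] [ 0.42306455 -0.1637874   0.05584862]
```

View pics/t2.png

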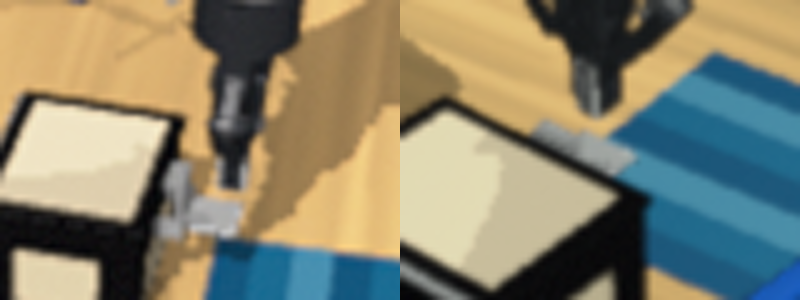

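```bash
python3 - <<'E'
from h import *
from bench import optics
from scipy.optimize import least_squares
cs=optics.get_calibration("scene"); cd=optics.get_calibration("side")
def tri(a,b):
    a=np.array(a)/5+[310,150]; b=(np.array(b)-[400,0])/5+[260,140]
    s=least_squares(lambda p:np.r_[(proj(cd,[p])-a).ravel(),(proj(cs,[p])-b).ravel()],[.42,-.16,.06]); return s.x.round(4),s.fun.round(1)
print("tip",tri((232,188),(597,117)))
print("tab outer +y",tri((237,236),(618,173)),"outer -y",tri((244,206),(0,0))[0]*0)
print("outer -y?",tri((244,204),(637,155)))
E
python3 -m jog '[2,0,0,0,0, 4,0,0,0,0, 6,0,0,0,0, 8,0,0,0,0, 8,0,0,0,0]'
```

```text
tip (array([ 0.4208, -0.1684,  0.0788]), array([-0.2,  0.6, -0.2, -0.5]))
tab outer +y (array([ 0.4142, -0.16  ,  0.0403]), array([-0.5,  1.2, -0.3, -1. ])) outer -y [ 0. -0. -0.]
outer -y? (array([ 0.4136, -0.1488,  0.0653]), array([-1.6,  3.9, -1.1, -3.2]))
time_s: 5.4
eef_pos: [0.4228, -0.1637, 0.0475]
eef_rot: [0.707, 0.024, 0.707, -0.024]
wrist_force: [0.8, -0.4, 0.9]
opening: -0.003
```

```bash
python3 -m jog '[1,0,0,0,0, 2,0,0,0,0, 3,0,0,0,0, 4,0,0,0,0, 4,0,0,0,0]'
python3 -m jog '[1,0,0,0,0, 2,0,0,0,0, 3,0,0,0,0, 4,0,0,0,0, 4,0,0,0,0]'
```

```text
time_s: 5.9
eef_pos: [0.423, -0.1637, 0.0437]
eef_rot: [0.707, 0.024, 0.707, -0.024]
wrist_force: [0.4, -0.0, 0.2]
opening: 0.003
time_s: 6.4
eef_pos: [0.423, -0.1637, 0.0397]
eef_rot: [0.707, 0.024, 0.707, -0.024]
wrist_force: [-0.3, 0.6, -0.0]
opening: 0.001
```

```bash
python3 -m jog '[1,0,0,0,0, 2,0,0,0,0, 3,0,0,0,0, 3,0,0,0,0, 3,0,0,0,0]'
python3 -m jog '[1,0,0,0,0, 2,0,0,0,0, 3,0,0,0,0, 3,0,0,0,0, 3,0,0,0,0]'
```

```text
time_s: 6.9
eef_pos: [0.4231, -0.1638, 0.0369]
eef_rot: [0.707, 0.024, 0.707, -0.024]
wrist_force: [0.0, 0.5, 0.1]
opening: -0.001
time_s: 7.4
eef_pos: [0.423, -0.1638, 0.0338]
eef_rot: [0.707, 0.024, 0.707, -0.024]
wrist_force: [0.1, 0.2, 0.2]
opening: -0.001
```

Run:
```python
from bench import optics,status
import cv2,numpy as np
a=optics.camera("side")[165:215,320:380]; b=optics.camera("scene")[150:200,270:330]
f=lambda i:cv2.resize(i,None,fx=6.6,fy=6.6,interpolation=cv2.INTER_CUBIC)
cv2.imwrite("pics/t3.png",np.hstack([f(a),f(b)])[:,:,::-1])
print(status.get_obs()["wrist_force"],status.get_obs()["eef_pos"])
```

```text
[ 0.00388117 -0.11520812 -0.30702072] [ 0.42309785 -0.16380918  0.0338986 ]
```

View pics/t3.png

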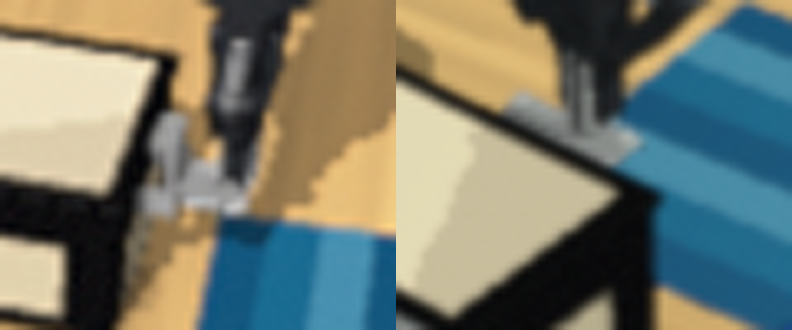

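The fingertip is now right over the plate, centred in y, at side crop (238,185). I'll continue the press.

```bash
python3 -m jog '[1,0,1,0,0, 2,0,1,0,0, 3,0,1,0,0, 3,0,1,0,0, 3,0,1,0,0]'
```

```text
time_s: 8.0
eef_pos: [0.424, -0.1638, 0.0308]
eef_rot: [0.707, 0.024, 0.707, -0.024]
wrist_force: [0.2, 0.1, -1.7]
opening: -0.003
```

```bash
python3 -m jog '[1,0,0,0,0, 2,0,0,0,0, 3,0,0,0,0, 3,0,0,0,0, 3,0,0,0,0]'
```

```text
time_s: 8.5
eef_pos: [0.424, -0.1639, 0.0279]
eef_rot: [0.707, 0.024, 0.707, -0.024]
wrist_force: [-0.2, -0.5, 1.9]
opening: -0.0
```

```bash
python3 -m jog '[1,0,0,0,0, 2,0,0,0,0, 3,0,0,0,0, 3,0,0,0,0, 3,0,0,0,0]'
python3 -m jog '[1,0,0,0,0, 2,0,0,0,0, 2,0,0,0,0, 2,0,0,0,0, 2,0,0,0,0]'
python3 - <<'E'
from bench import optics,status
import cv2,numpy as np
a=optics.camera("side")[130:220,290:390]; b=optics.camera("scene")[120:210,230:330]
f=lambda i:cv2.resize(i,None,fx=4,fy=4,interpolation=cv2.INTER_CUBIC)
cv2.imwrite("pics/t4.png",np.hstack([f(a),f(b)])[:,:,::-1])
print(status.get_obs()["wrist_force"],status.get_obs()["eef_pos"])
E
```

```text
time_s: 9.0
eef_pos: [0.4243, -0.1639, 0.025]
eef_rot: [0.707, 0.024, 0.707, -0.024]
wrist_force: [-0.9, 0.7, 3.0]
opening: -0.002
time_s: 9.5
eef_pos: [0.4245, -0.164, 0.0231]
eef_rot: [0.707, 0.024, 0.706, -0.024]
wrist_force: [0.2, 1.4, 4.4]
opening: -0.003
[0.61635499 1.0119645  5.52424932] [ 0.42452267 -0.16398005  0.02315873]
```

View pics/t4.png

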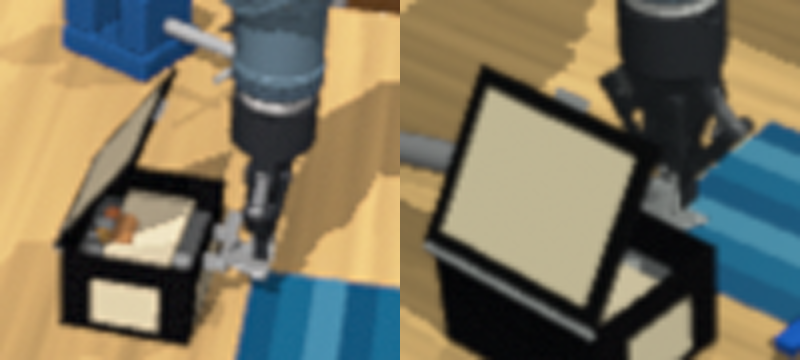

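The lid has sprung up (side crop edge at (165,80)), standing at about 1 rad. I'll retreat upward, then move forward to just short of the lid.

```bash
python3 -m jog '[-20,0,0,0,0, -50,0,0,0,0, -85,0,0,0,0, -115,0,0,0,0, -132,0,0,0,0]'
python3 -m jog '[0,0,15,0,0, 0,0,35,0,0, 0,0,55,0,0, 0,0,70,0,0, 0,0,80,0,0]'
python3 -m jog '[0,0,5,0,0, 0,0,10,0,0, 0,0,15,0,0, 0,0,20,0,0, 0,0,25,0,0]'
python3 - <<'E'
from bench import optics,status
import cv2,numpy as np
a=optics.camera("side")[110:220,280:380]; b=optics.camera("scene")[90:200,230:330]
f=lambda i:cv2.resize(i,None,fx=4,fy=4,interpolation=cv2.INTER_CUBIC)
cv2.imwrite("pics/t5.png",np.hstack([f(a),f(b)])[:,:,::-1])
print(status.get_obs()["wrist_force"],status.get_obs()["eef_pos"])
E
```

```text
time_s: 10.1
eef_pos: [0.4248, -0.1645, 0.1571]
eef_rot: [0.708, 0.023, 0.706, -0.024]
wrist_force: [-0.3, -0.5, 0.1]
opening: 0.004
time_s: 10.6
eef_pos: [0.5044, -0.1692, 0.1542]
eef_rot: [0.706, 0.024, 0.707, -0.023]
wrist_force: [0.7, -0.8, -0.9]
opening: -0.001
time_s: 11.1
eef_pos: [0.529, -0.171, 0.155]
eef_rot: [0.707, 0.024, 0.707, -0.024]
wrist_force: [-0.5, 0.6, 0.2]
opening: 0.0
[ 0.08981618  0.03792252 -0.18484393] [ 0.52937767 -0.17101202  0.15501524]
```

View pics/t5.png

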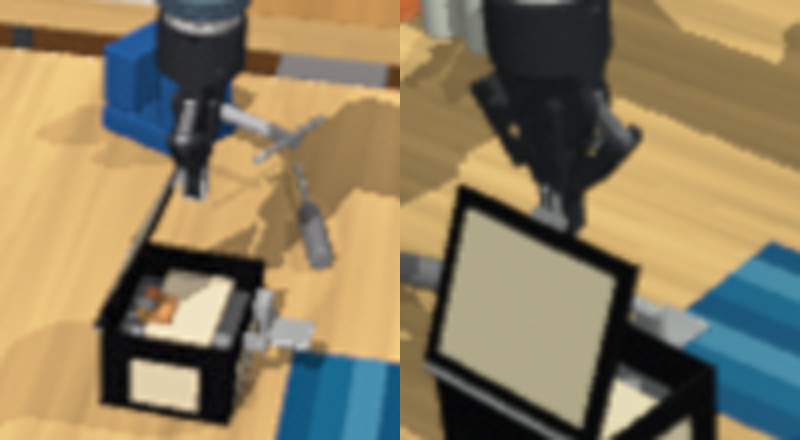

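The tab has sprung back. The fingertip is at the lid's free edge, slightly overlapping it (side crop (190,190)). Now I'll push the lid.

```bash
python3 -m jog '[0,0,6,0,0, 0,0,12,0,0, 0,0,18,0,0, 0,0,24,0,0, 0,0,30,0,0]'
python3 -m jog '[0,0,6,0,0, 0,0,12,0,0, 0,0,18,0,0, 0,0,24,0,0, 0,0,30,0,0]'
python3 - <<'E'
from bench import optics,status
import cv2,numpy as np
a=optics.camera("side")[100:220,270:370]; b=optics.camera("scene")[90:210,220:320]
f=lambda i:cv2.resize(i,None,fx=4,fy=4,interpolation=cv2.INTER_CUBIC)
cv2.imwrite("pics/t6.png",np.hstack([f(a),f(b)])[:,:,::-1])
print(status.get_obs()["wrist_force"],status.get_obs()["eef_pos"])
E
```

```text
time_s: 11.7
eef_pos: [0.5593, -0.1729, 0.1549]
eef_rot: [0.707, 0.024, 0.707, -0.024]
wrist_force: [-0.3, -0.2, -0.3]
opening: -0.002
time_s: 12.2
eef_pos: [0.5891, -0.1749, 0.1548]
eef_rot: [0.707, 0.024, 0.707, -0.024]
wrist_force: [-1.5, 0.4, -0.3]
opening: -0.001
[-0.29431596 -0.06449953  0.15658458] [ 0.58944595 -0.17496264  0.15481479]
```

View pics/t6.png

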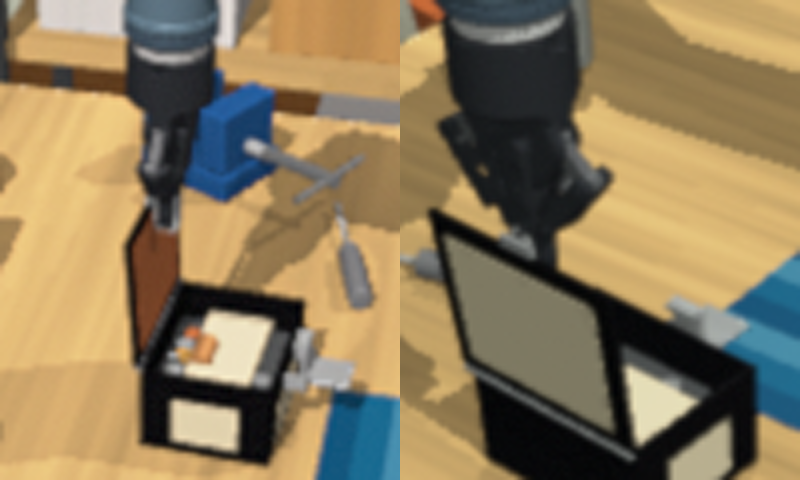

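The lid is near upright. I'll push further in small steps and watch the force.

```bash
python3 -m jog '[0,0,3,0,0, 0,0,6,0,0, 0,0,9,0,0, 0,0,12,0,0, 0,0,12,0,0]'
python3 -m jog '[0,0,2,0,0, 0,0,4,0,0, 0,0,6,0,0, 0,0,6,0,0, 0,0,6,0,0]'
python3 - <<'E'
from h import *
from bench import optics,status
import cv2
cs=optics.get_calibration("scene"); cd=optics.get_calibration("side")
A=optics.camera("side").copy(); B=optics.camera("scene").copy()
f=lambda i:cv2.resize(i,None,fx=4,fy=4,interpolation=cv2.INTER_CUBIC)
a=f(A[100:220,270:370]);b=f(B[90:210,220:320])
for th,col in ((1.6,(255,0,0)),(1.8,(0,255,0))):
    P=tin2w([.534,-.171,0,-.0659],[[.063-.126*np.cos(th),s*.078,.088+.126*np.sin(th)] for s in(-1,1)])
    for im,c,o in((a,cd,(270,100)),(b,cs,(220,90))):
        u=((proj(c,P)-o)*4).astype(int); cv2.line(im,tuple(map(int,u[0])),tuple(map(int,u[1])),col,1)
cv2.imwrite("pics/t7.png",np.hstack([a,b])[:,:,::-1])
print(status.get_obs()["wrist_force"],status.get_obs()["eef_pos"])
E
```

```text
time_s: 12.8
eef_pos: [0.6011, -0.1758, 0.1549]
eef_rot: [0.707, 0.024, 0.707, -0.024]
wrist_force: [0.2, 0.2, 0.7]
opening: 0.0
time_s: 13.3
eef_pos: [0.6054, -0.176, 0.1547]
eef_rot: [0.706, 0.024, 0.708, -0.024]
wrist_force: [-6.3, -0.0, 3.1]
opening: 0.004
[-6.62349168 -0.01995661  2.26859946] [ 0.60535754 -0.17598779  0.15472334]
```

View pics/t7.png

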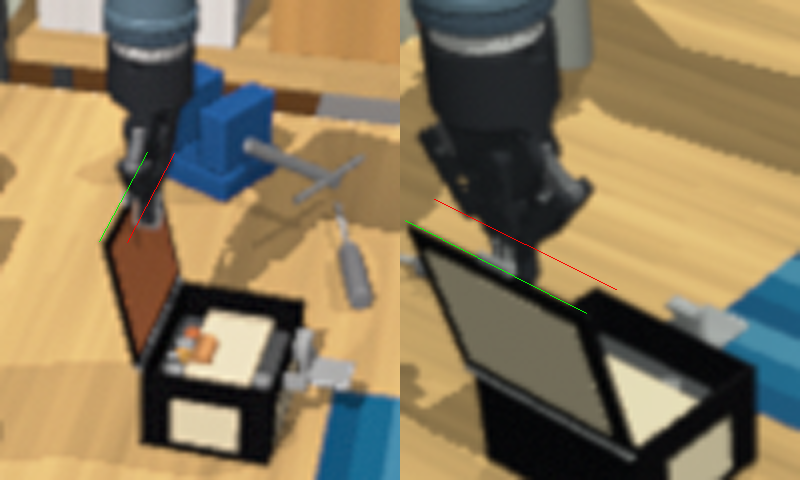

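The lid edge lies on the 1.8 rad line, and the 6.6 N force confirms it is at the stop. I'll back away and check.

```bash
python3 -m jog '[0,0,-5,0,0, 0,0,-15,0,0, 0,0,-30,0,0, 0,0,-50,0,0, 0,0,-70,0,0]'
python3 -m jog '[-10,0,-30,0,0, -30,0,-60,0,0, -60,0,-90,0,0, -80,0,-110,0,0, -80,0,-110,0,0]'
python3 -m jog '[0,0,0,0,0, 0,0,0,0,0, 0,0,0,0,0, 0,0,0,0,0, 0,0,0,0,0]'
python3 - <<'E'
from h import *
from bench import optics,status
import cv2
cs=optics.get_calibration("scene"); cd=optics.get_calibration("side")
A=optics.camera("side").copy(); B=optics.camera("scene").copy()
f=lambda i:cv2.resize(i,None,fx=2.6,fy=2.6,interpolation=cv2.INTER_CUBIC)
a=f(A[90:240,250:400]);b=f(B[90:240,200:350])
for th,col in ((1.6,(255,0,0)),(1.8,(0,255,0))):
    P=tin2w([.534,-.171,0,-.0659],[[.063-.126*np.cos(th),s*.078,.088+.126*np.sin(th)] for s in(-1,1)])
    for im,c,o in((a,cd,(250,90)),(b,cs,(200,90))):
        u=((proj(c,P)-o)*2.6).astype(int); cv2.line(im,tuple(map(int,u[0])),tuple(map(int,u[1])),col,1)
cv2.imwrite("pics/t8.png",np.hstack([a,b])[:,:,::-1])
print(status.get_obs()["wrist_force"],status.get_obs()["eef_pos"])
E
```

```text
time_s: 13.9
eef_pos: [0.536, -0.1713, 0.1549]
eef_rot: [0.707, 0.024, 0.706, -0.024]
wrist_force: [0.3, 0.0, 0.4]
opening: 0.0
time_s: 14.4
eef_pos: [0.4269, -0.1648, 0.2383]
eef_rot: [0.709, 0.023, 0.705, -0.025]
wrist_force: [0.2, -0.3, -0.0]
opening: 0.001
time_s: 14.9
eef_pos: [0.4271, -0.1639, 0.2341]
eef_rot: [0.706, 0.024, 0.707, -0.023]
wrist_force: [-0.4, 0.6, -0.9]
opening: -0.002
[ 0.66148959  0.59091786 -0.47391993] [ 0.4271153  -0.16395246  0.23446365]
```

View pics/t8.png

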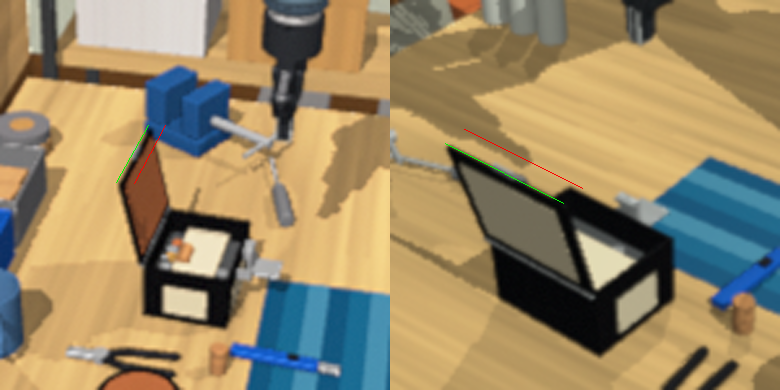

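The lid stays at about 1.8 rad, the tab is level, the tin hasn't moved visibly, and the hand is clear.

```bash
python3 -c "
from bench import hand_in; print(hand_in())"
```

```text
the job is handed in; nothing more can be done
None
```

The tin is open and the job is handed in, at about 15 s on the robot's clock. I pressed the release tab with the shut fingertips, the lid sprang up, and I pushed it back to its stop and withdrew the hand.

**Last checks:**
- **Lid:** in both camera views its edge lies on the predicted 1.8 rad line, and it stayed there after I backed off.
- **Tab:** it looks level again after springing back.
- **Tin and bystanders:** by eye, the tin and the things in the final close-up (cork, cutter, pliers) are where they were. I did not re-measure their positions, and the jar, mug, scissors and round tin were not checked again. The hand stayed clear of them.
- **Forces:** the highest reading was about 7 N, when the lid met its stop. With the hand clear, the wrist force is back at noise level.

**One disagreement:** the fingertips sat about 25–30 mm higher than the reported TCP, judging by the images and the height where they touched the tab. I went by the images and the felt contact instead of the reported height.

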